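# File the stock cases into the tight row by height

## Robot

A 6-joint arm with a two-finger parallel gripper is mounted at the origin on the work surface. World frame = base frame: x ahead of the robot, y to its left, z up, the work surface at z = 0. Lengths are in m, angles in rad, forces in N, time in s.
With the tool pointing down it reaches from about 0.4 to 0.825 m from the base axis. Payload 7 kg.
Tool frame: the origin (TCP) lies at the centre of the arm's flange, where the gripper is bolted on; the fingertips stand 178 mm ahead of it and the grasp point (between the pads) lies 159 mm ahead of it; z points along the fingers, y is the direction in which the jaws open and shut (so a half turn about z gives the same grasp; the last joint's range is limited). The gripper opens to 88 mm and grips with 3 to 60 N. Pads are 19 mm wide; open, the fingers measure 130 mm over their backs; the gripper's body (78 mm by 193 mm) begins 47 mm behind the grasp point.
Start: joints at [-0.938, 0.359, 0.012, 0, -1.224, -0.288], TCP at [0.228, -0.635, 0.405] pointing down, gripper open.
Joint ranges: [-3.07, 3.07], [-1.43, 2.12], [-1.02, 1.25], [-3.03, 1.67], [-3.05, -0], [-3.03, 3.03]. Speed limits (rad/s): [2.39, 2.39, 3.01, 3.14, 3.14, 3.14].

## Interface

Orientations are given as [roll, pitch, yaw] about the fixed x, y, z axes, in that order (R = Rz(yaw) Ry(pitch) Rx(roll)).
In Python, from station import arm gives the robot as it stands.
- The arm moves only by the shell command python3 -m handwheel 'ROWS' [OPENING] [FORCE]. ROWS is JSON, a list of rows, each a list of 4 numbers: the shift along the world's x, y, z in cm, then the turn about the world's z in rad. In form: [[dx, dy, dz, yaw], ...]. A call has 1 to 20 rows; each row shifts and turns the commanded pose from where the row before left it; what a row does not reach is not made up. A row lasts 1/10 s, in which the tool goes at most 50 mm and 8.59 degrees, less where a joint would pass 70% of its speed; a pose out of reach is approached as far as the arm can. A call is refused whole if a number of a shift passes 5 or a number of a turn 0.15, either way. A call with a gripper value outside its range is refused whole. OPENING is the closure, from 0 (fully open) to 1 (shut), set as the call begins (- or left out, the last holds). The fingers move at their own pace and stop on an object; FORCE is the grip in N (left out, the last holds). Time passes only in rows, so rows that do not move let the fingers close. It gives the time, the measured TCP pose, the force and the opening at its end, in the units of the state.
- arm.get_state(): the state, without advancing time (a new reading comes with each control period).
- arm.grab_frame(name): name is "side" or "top" or "wrist"; returns a dict with "image" (480x640x3 uint8, red, green, blue), "depth" (480x640 float32, m along the optical axis (not along the pixel's ray), 0 where there is no reading), "vfov" (degrees; the focal length in pixels is half the picture's height over the tangent of half this angle, whatever the lens; pixels are square), "cx", "cy" (the principal point, pixels), "rvec" (rotation vector, rad) and "tvec" (3), from world to camera coordinates, as OpenCV has them. Camera axes: x right, y down, z forward; pixel columns grow to the right and rows downward; lengths in m; the calibration is good to about 2 mm. A picture is of the moment at which its call begins.
- arm.job_done(): hands the job in, once; it reports no verdict.
The state is a dict: "t": time; "q": joint angles; "qd": joint speeds; "joint_efforts": joint torques, N m; "eef_pos": TCP position; "ee_rot": TCP orientation; "force": force on the tool from outside, world axes, zero at the start; "moment": the same for the moment, N m; "width": finger opening in m.
Only numpy, scipy, OpenCV 4.12 (cv2) and the standard library are available. Lean on these libraries where they do the work, as an engineer would, in place of code of your own. Each camera call takes 0.05 s, during which the arm holds its last target.

## Task

Lift the bronze sheave out of the free end of the rack and leave it lying flat in the wooden sundries tray. Then file every painted case standing on the counter into the row of pale cases, opening a gap by nudging its neighbours apart, so that the row climbs in height from the brass end stop; finish by closing the row up snugly against the brass end stop, all cases upright on the rack floor and no gaps left. Leave the snap hook and the fairlead where they lie.

Things in the scene. Friction and masses are not known exactly. Their poses are not given: they have to be found in the camera images.
- rack: fixed dark-wood trough for a row of cases along its y; origin under its centre. Outside 72 (x) x 296 (y) mm; floor 5 mm above the counter, 62 mm wide, 276 mm long (y -138 to +138 mm); side walls 5 mm thick, 15 mm high; end stops 40 mm high, wooden one at +y. Each case can be gripped from above across its 56 mm width and slid along the row, pushing those beyond it
- brass_stop (a point): middle of the brass end stop's inner face (rack y -138 mm), on the rack floor. At the start four pale cases stand touching from this stop, heights rising towards the rack's +y; the free space is at +y. Its axes are the rack's
- case1: varnished pale-wood stock case with brass stud on its lid, stands in the rack's row at the start: upright block 56 mm along its x (across the row), 36 mm along its y (along the row), 66 mm high; origin at the centre of its underside; about 200 g, heavy in its foot
- case3: varnished pale-wood stock case with brass stud on its lid, stands in the rack's row at the start: upright block 56 mm along its x (across the row), 36 mm along its y (along the row), 76 mm high; origin at the centre of its underside; about 200 g, heavy in its foot
- case5: varnished pale-wood stock case with brass stud on its lid, stands in the rack's row at the start: upright block 56 mm along its x (across the row), 36 mm along its y (along the row), 86 mm high; origin at the centre of its underside; about 200 g, heavy in its foot
- case7: varnished pale-wood stock case with brass stud on its lid, stands in the rack's row at the start: upright block 56 mm along its x (across the row), 36 mm along its y (along the row), 96 mm high; origin at the centre of its underside; about 200 g, heavy in its foot
- case2: red-painted stock case, stands upright on the counter at the start (may be absent): block 56 mm along its x, 36 mm along its y, 71 mm high; origin at the centre of its underside; 150 to 270 g, heavy in its foot. By height it belongs between case1 and case3
- case4: yellow-painted stock case, stands upright on the counter at the start (may be absent): block 56 mm along its x, 36 mm along its y, 81 mm high; origin at the centre of its underside; 150 to 270 g, heavy in its foot. By height it belongs between case3 and case5
- case6: green-painted stock case, stands upright on the counter at the start (may be absent): block 56 mm along its x, 36 mm along its y, 91 mm high; origin at the centre of its underside; 150 to 270 g, heavy in its foot. By height it belongs between case5 and case7
- sheave: dull bronze sheave lying flat in the free end of the rack: disc 58 mm in diameter and 22 mm thick, with a hub 26 mm in diameter rising from its centre to 46 mm above its underside (grip the hub). Origin at the centre of its underside; z is its axis; 300 g
- tray: fixed dark-wood sundries tray, square, 130 x 130 mm outside, walls 5 mm thick and 28 mm high, floor about 5 mm thick; origin at the centre of its underside
- snap_hook: nickel-plated snap hook lying on the counter, 120 mm along its x, 46 mm wide, 12 mm high; origin under its middle; to be left alone
- fairlead: brass fairlead, base 90 x 34 mm with two curved horns, 53 mm high; origin under its middle; to be left alone
Mind the look-alikes: they are no part of the job. What is shaped like the case4 but pink or turquoise is not meant.

How it is judged:
By the outcome, as a careful person would: the job done as asked, in the order asked, and still so for the second after the job is handed in, with the robot touching nothing.
Of case2, case4, case6 only 2 to 3 are there at a start; the rules pass over those that are not, and their reading is None.
At some moment in a run one of case2, case4, case6 may be knocked a few centimetres aside while the robot is not near it.
It also fails if it takes over 210 s, if anything falls off the work surface, if the arm or the gripper's body presses on something with over 40 N, if the wrist force passes 120 N, or if a joint passes its speed limit or range.

## Working session

There is one attempt and no reset: what is moved stays moved. The work goes in short steps, Python scripts to look and compute and a shell command to move; the robot and the scene stay as the last step left them, time stands still between calls to the robot, and variables do not carry over. Pictures are saved under pics/ and viewed, and the job is handed in when it is done.

```bash
ls; mkdir -p pics; cat > h.py <<'E'
import numpy as np, cv2, json
from station import arm
def grab(n):
    f=arm.grab_frame(n); return f
def save(f,name,crop=None,scale=1):
    im=f["image"][:,:,::-1]
    if crop: x0,y0,x1,y1=crop; im=im[y0:y1,x0:x1]
    if scale!=1: im=cv2.resize(im,None,fx=scale,fy=scale,interpolation=cv2.INTER_CUBIC)
    cv2.imwrite("pics/"+name,im)
def world(f):
    d=f["depth"]; h,w=d.shape; fl=h/2/np.tan(np.radians(f["vfov"])/2)
    v,u=np.mgrid[:h,:w]; c=np.stack([(u-f["cx"])/fl*d,(v-f["cy"])/fl*d,d],-1)
    R=cv2.Rodrigues(np.array(f["rvec"],float))[0]
    P=(c-np.array(f["tvec"]).ravel())@R
    P[d<=0]=np.nan
    return P
def st():
    s=arm.get_state(); print("t",round(s["t"],2),"pos",np.round(s["eef_pos"],4),"rot",np.round(s["ee_rot"],3),"F",np.round(s["force"],1),"w",round(s["width"],4)); return s
E
python3 - <<'E'
from h import *
st()
for n in("side","top","wrist"):
    f=grab(n); save(f,n+"0.png"); np.savez("/tmp/"+n+"0.npz",P=world(f),im=f["image"]); print(n,f["vfov"],f["cx"],f["cy"])
E
```

```text
pics
t 0.0 pos [ 0.2281 -0.6351  0.4037] rot [ 3.14  -0.    -2.797] F [-0.4  0.3  0.4] w 0.0879
side 44.230965538660534 319.3345230322259 235.86785577581244
top 56.94017489628656 317.9163266184524 246.51400424949742
wrist 68.35422001293537 322.42202867622353 234.77782593695798
```

View pics/top0.png

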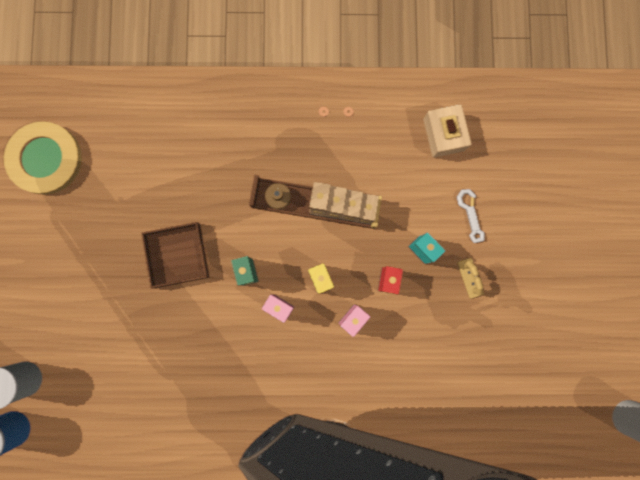

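View pics/side0.png

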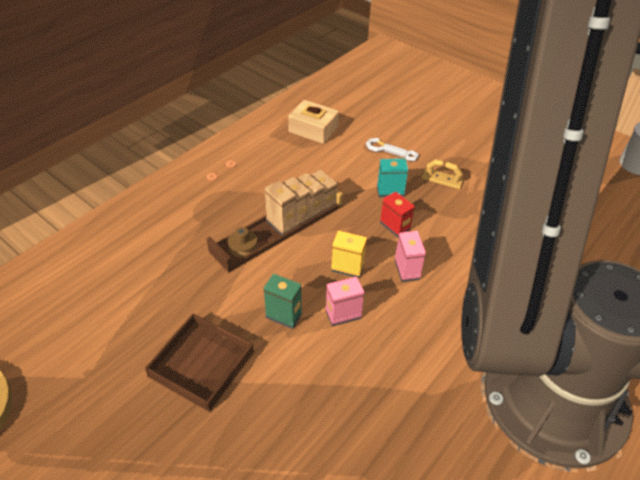

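Top view: sheave (278,194) in the rack; the pale row runs 320–372 with the brass stop at its right end (378,222). The tray is at (177,255).
Candidates by pixel: green (244,271) against turquoise (428,249), yellow (320,278), red (392,280), and pink look-alikes at (278,308) and (355,321). By the description I choose green, yellow and red. The snap hook is at (470,216) and the fairlead at (471,279); both stay where they are. Next I measure.

```bash
cat >> h.py <<'E'
def blob(P,im,seed,hexp,tol=0.006,r=45):
    """top-face points near seed pixel with height ~hexp -> minAreaRect"""
    u,v=seed; H=P[...,2]
    m=(np.abs(H-hexp)<tol)
    w=np.zeros_like(m); w[max(0,v-r):v+r,max(0,u-r):u+r]=1; m&=w.astype(bool)
    n,l,_,_=cv2.connectedComponentsWithStats(m.astype(np.uint8))
    lab=l[v,u]
    if lab==0:
        ys,xs=np.nonzero(l); i=np.argmin((ys-v)**2+(xs-u)**2); lab=l[ys[i],xs[i]]
    p=P[l==lab]
    return p
def rect(p):
    (c,s,a)=cv2.minAreaRect((p[:,:2]*1000).astype(np.float32))
    if s[0]<s[1]: a+=90; s=(s[1],s[0])
    return np.round(c,1),np.round(s,1),round((a+90)%180-90,1),round(float(np.median(p[:,2]))*1000,1),len(p)
E
python3 - <<'E'
from h import *
z=np.load("/tmp/top0.npz");P,im=z["P"],z["im"]
for n,s,h in [("green",(244,271),.091),("yel",(320,278),.081),("red",(392,280),.071),("turq",(428,249),.081),("pinkA",(278,308),.081),("pinkB",(355,321),.081),
  ("c7",(320,192),.101),("c5",(339,197),.091),("c3",(356,201),.081),("c1",(371,206),.071),("hub",(279,194),.051),("disc",(270,197),.027)]:
    p=blob(P,im,s,h,.005 if n[0]!='c' else .0035); print(n,rect(p) if len(p)>3 else len(p), P[s[1],s[0]].round(4))
for q in [(145,234),(200,225),(207,277),(152,287),(257,179),(252,204),(380,227),(384,200),(177,255),(470,216),(471,279)]: print(q,P[q[1],q[0]].round(4))
cv2.imwrite("pics/topcrop.png",cv2.resize(im[160:340,130:500,::-1],None,fx=2.1,fy=2.1,interpolation=cv2.INTER_CUBIC))
E
```

```text
green (array([453.2, 177.4]), array([56. , 36.4]), 15.5, 90.3, 452) [0.4515 0.1715 0.0927]
yel (array([437. ,   9.7]), array([55.8, 35.8]), 22.9, 80.1, 425) [0.4369 0.01   0.0826]
red (array([ 433.5, -146.5]), array([55.9, 36.7]), -10.8, 69.8, 419) [ 0.4328 -0.1473  0.0684]
turq (array([ 505. , -227.6]), array([55.3, 36.3]), 44.4, 79.9, 428) [ 0.5001 -0.2255  0.0761]
pinkA (array([372.5, 103.1]), array([55.8, 36.3]), 58.7, 80.1, 444) [0.3731 0.0996 0.0824]
pinkB (array([345.6, -63.6]), array([55.6, 35.9]), -40.8, 79.9, 440) [ 0.3453 -0.0647  0.0796]
c7 (array([613. ,  11.6]), array([56.5, 35.6]), -9.5, 100.4, 416) [0.6208 0.0101 0.0989]
c5 (array([607.7, -20.3]), array([57.1, 43.6]), -9.9, 90.4, 405) [ 0.6118 -0.0311  0.0901]
c3 (array([601.1, -59.5]), array([56.6, 37.5]), -10.1, 80.3, 398) [ 0.6052 -0.069   0.0794]
c1 (array([595.3, -92.1]), array([56.6, 44. ]), -10.4, 70.4, 365) [ 0.5957 -0.1029  0.0709]
hub (array([628.8, 108.7]), array([23.5, 22.8]), -0.9, 50.6, 102) [0.6265 0.1019 0.0508]
disc (array([629.1, 108.2]), array([55.9, 55.8]), -45.4, 26.5, 366) [0.6245 0.1245 0.0269]
(145, 234) [0.5391 0.4114 0.02  ]
(200, 225) [ 5.63e-01  2.91e-01 -4.00e-04]
(207, 277) [0.4406 0.2687 0.013 ]
(152, 287) [0.4178 0.3886 0.0273]
(257, 179) [0.6633 0.1531 0.0409]
(252, 204) [0.6058 0.164  0.0391]
(380, 227) [ 0.5583 -0.1326  0.0026]
(384, 200) [ 0.6238 -0.1437 -0.0026]
(177, 255) [0.4917 0.3406 0.007 ]
(470, 216) [ 0.5836 -0.3436  0.0095]
(471, 279) [ 0.436  -0.3412  0.0098]
```

View pics/topcrop.png

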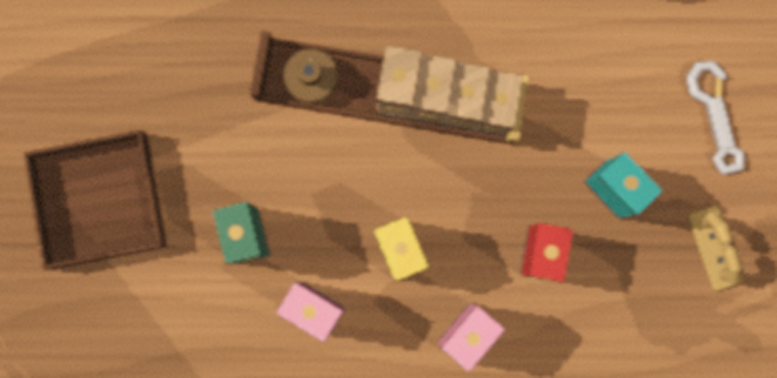

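View pics/wrist0.png

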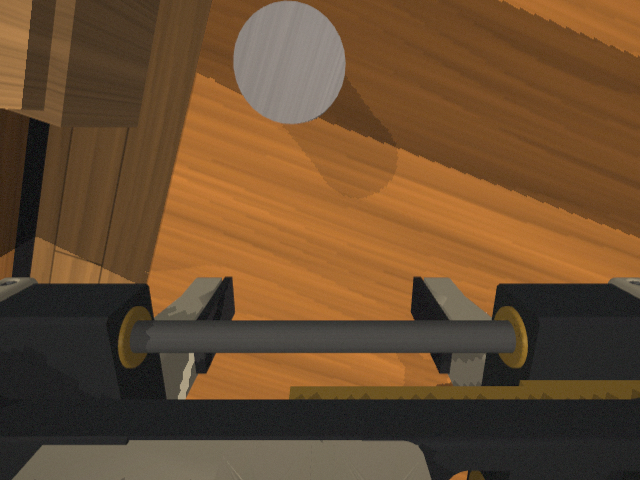

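Crop check: the dark green, yellow and red cases are the ones meant. The turquoise (625,185) and pink cases (310,310), (470,335) are look-alikes. The rack is turned about -9.8°, with +y towards the sheave. I'll move over the sheave and align the jaws across the rack.

```bash
python3 -m handwheel '[[2.2,4.1,0,0.058],[2.2,4.1,0,0.058],[2.2,4.1,0,0.058],[2.2,4.1,0,0.058],[2.2,4.1,0,0.058],[2.2,4.1,0,0.058],[2.2,4.1,0,0.058],[2.2,4.1,0,0.058],[2.2,4.1,0,0.058],[2.2,4.1,0,0.058],[2.2,4.1,0,0.058],[2.2,4.1,0,0.058],[2.2,4.1,0,0.058],[2.2,4.1,0,0.058],[2.2,4.1,0,0.058],[2.2,4.1,0,0.058],[2.2,4.1,0,0.058],[2.2,4.1,0,0.058],[0,0,0,0]]' 0 30
python3 - <<'E'
from h import *
st()
f=grab("wrist"); save(f,"w1.png"); np.savez("/tmp/w1.npz",P=world(f),im=f["image"])
E
```

```text
t: 2.05
eef_pos: [0.626, 0.1071, 0.4032]
ee_rot: [3.141, -0.0, -1.747]
force: [-0.2, -0.4, -0.8]
width: 0.0878
t 2.05 pos [0.626  0.1071 0.4032] rot [ 3.141 -0.    -1.747] F [-0.2 -0.4 -0.8] w 0.0878
```

View pics/w1.png

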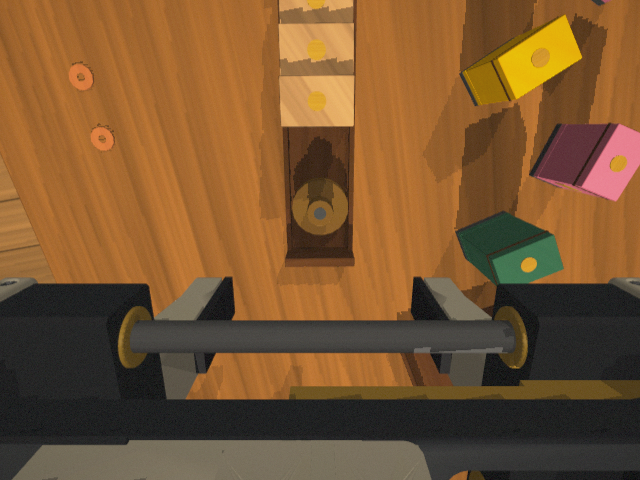

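The wrist view shows the rack straight along the image: hub at (320,212), case7 at (317,100), green at (528,265). I'll cross-check the sheave and row from this camera.

```bash
python3 - <<'E'
from h import *
z=np.load("/tmp/w1.npz");P,im=z["P"],z["im"]
for n,s,h in [("hub",(320,212),.051),("disc",(305,225),.027),("c7",(330,100),.101),("c5",(330,50),.091),("stop",(320,260),.0395)]:
    p=blob(P,im,s,h,.004,r=60); print(n,rect(p))
    m=np.median(p,0)
p=P[130:250,270:370].reshape(-1,3)
for nm,lo,hi in [("floor",.002,.008),("wall",.016,.024)]:
    q=p[(p[:,2]>lo)&(p[:,2]<hi)]; a=np.radians(-9.8); e=q[:,:2]@np.array([np.cos(a),np.sin(a)]); print(nm,np.percentile(e,[1,5,50,95,99]).round(4))
for c in [(.6288,.1087),(.613,.0116),(.6011,-.0595)]:
  a=np.radians(-9.8);print(c,np.dot(c,[np.cos(a),np.sin(a)]))
E
```

```text
hub (array([630.1, 106.9]), array([25.5, 24.3]), 79.7, 50.5, 541)
disc (array([630. , 107.2]), array([57.4, 57. ]), 52.6, 26.4, 1784)
c7 (array([614.5,  10.3]), array([56. , 36.1]), -9.8, 100.4, 3792)
c5 (array([608.4, -26. ]), array([56.1, 34.9]), -10.0, 90.4, 3873)
stop (array([640.5, 160.7]), array([71.2, 10.8]), -9.7, 39.3, 678)
floor [0.5728 0.5748 0.6044 0.633  0.6345]
wall [0.5706 0.5715 0.611  0.6389 0.6391]
(0.6288, 0.1087) 0.6011227140070708
(0.613, 0.0116) 0.6020806115800534
(0.6011, -0.0595) 0.6024561529788047
```

```bash
python3 -m handwheel '[[0.35,0.1,-4,0.005],[0,0,-4,0],[0,0,-4,0],[0,0,-3,0],[0,0,-2.5,0],[0,0,-1,0],[0,0,-0.8,0],[0,0,0,0]]' 0 30
python3 -m handwheel '[[0,0,0,0],[0,0,0,0],[0,0,0,0],[0,0,0,0],[0,0,0,0],[0,0,0,0],[0,0,0,0]]' 1 30
python3 - <<'E'
from h import *
f=grab("side"); save(f,"s2.png",(180,180,400,320),3)
E
```

```text
t: 2.9
eef_pos: [0.6276, 0.1034, 0.2116]
ee_rot: [3.141, -0.0, -1.748]
force: [-0.1, 0.1, -0.2]
width: 0.0877
t: 3.6
eef_pos: [0.6276, 0.1038, 0.2117]
ee_rot: [3.142, 0.0, -1.748]
force: [-0.0, 0.1, -0.4]
width: 0.0374
```

View pics/s2.png

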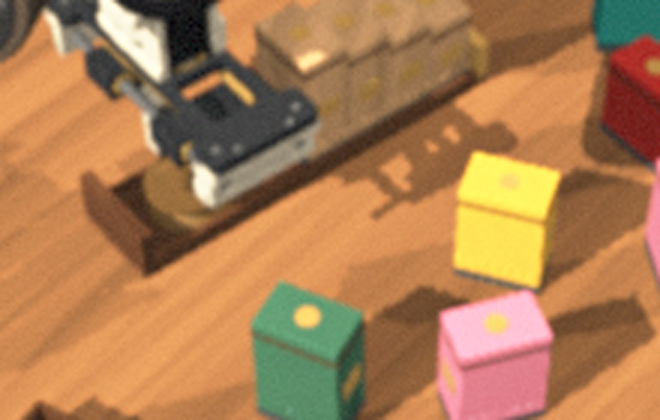

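```bash
python3 -m handwheel '[[0.2,0.4,-0.2,0.005],[0,0,0,0]]' 0.5 30
python3 -m handwheel '[[0,0,0,0],[0,0,0,0],[0,0,0,0]]' 0.5
```

```text
t: 3.85
eef_pos: [0.6298, 0.1081, 0.2093]
ee_rot: [3.142, -0.0, -1.742]
force: [0.1, 0.4, -0.2]
width: 0.0419
t: 4.15
eef_pos: [0.6296, 0.1077, 0.2096]
ee_rot: [3.141, -0.0, -1.743]
force: [0.0, 0.0, 0.7]
width: 0.0437
```

```bash
python3 -m handwheel '[[0,0,0,0],[0,0,0,0],[0,0,0,0],[0,0,0,0],[0,0,0,0],[0,0,0,0],[0,0,0,0],[0,0,0,0]]' 1 35
python3 -m handwheel '[[0,0,1,0],[0,0,2,0],[0,0,3,0],[0,0,3,0],[0,0,3,0],[0,0,0,0]]'
python3 - <<'E'
from h import *
st()
f=grab("wrist"); save(f,"w3.png")
f=grab("top"); save(f,"t3.png"); P=world(f)
# tray: points with z .022-.034 around
p=P[215:300,130:220].reshape(-1,3); p=p[(p[:,2]>.024)&(p[:,2]<.032)]; print("tray",rect(p))
E
```

```text
t: 4.95
eef_pos: [0.6295, 0.1077, 0.2097]
ee_rot: [3.141, -0.0, -1.743]
force: [-2.4, 0.1, 1.9]
width: 0.0251
t: 5.55
eef_pos: [0.631, 0.1081, 0.3351]
ee_rot: [-3.134, 0.004, -1.742]
force: [1.4, 0.7, -2.3]
width: 0.0249
t 5.55 pos [0.631  0.1081 0.3351] rot [-3.134  0.004 -1.742] F [ 1.4  0.7 -2.3] w 0.0249
tray (array([495.2, 325.1]), array([130.7,  94.5]), 11.9, 27.1, 269)
```

View pics/w3.png

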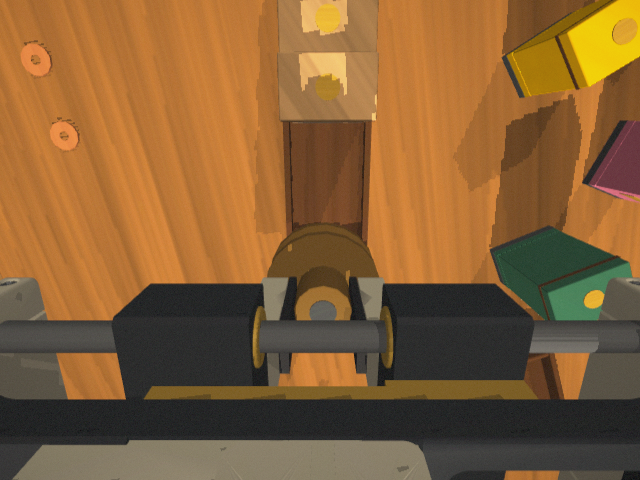

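The sheave is held at (322,260). Next I get the tray centre from the first top picture, where nothing hides it.

```bash
python3 - <<'E'
from h import *
P=np.load("/tmp/top0.npz")["P"]
Q=P[215:300,130:222].reshape(-1,3)
for lo,hi in [(.022,.034),(.024,.030),(.004,.034)]:
  p=Q[(Q[:,2]>lo)&(Q[:,2]<hi)]; print(rect(p))
E
```

```text
(array([491.8, 343.7]), array([132.3, 130.6]), -78.8, 26.9, 547)
(array([491.5, 343.4]), array([131.2, 129.8]), -78.9, 27.1, 454)
(array([487.3, 347.6]), array([201.8, 197.1]), -86.9, 6.4, 2487)
```

```bash
python3 -m handwheel '[[-1,2,0,0],[-2,3.5,0,0],[-2,3.5,0,0],[-2,3.5,0,0],[-2,3.5,0,0],[-2,3.5,0,0],[-2,3,0,0],[-0.9,1,0,0],[0,0,0,0]]'
python3 -m handwheel '[[0,0,-3,0],[0,0,-3,0],[0,0,-3,0],[0,0,-1.5,0],[0,0,0,0],[0,0,0,0]]'
```

```text
t: 6.55
eef_pos: [0.4892, 0.3439, 0.3284]
ee_rot: [3.14, -0.002, -1.74]
force: [1.1, 0.6, -2.9]
width: 0.0251
t: 7.15
eef_pos: [0.4912, 0.3421, 0.2245]
ee_rot: [3.141, -0.001, -1.743]
force: [0.0, 0.0, -2.2]
width: 0.025
```

```bash
python3 -m handwheel '[[0,0,-0.7,0],[0,0,-0.4,0],[0,0,-0.3,0],[0,0,0,0],[0,0,0,0]]'

```

```text
t: 7.65
eef_pos: [0.4906, 0.3428, 0.2109]
ee_rot: [-3.141, 0.0, -1.743]
force: [0.1, -1.3, -2.4]
width: 0.0252
```

```bash
python3 -m handwheel '[[0,0,-0.1,0],[0,0,-0.05,0],[0,0,0,0]]'
python3 -m handwheel '[[0,0,0,0],[0,0,0,0],[0,0,0,0],[0,0,0,0],[0,0,0,0]]' 0.5
python3 -m handwheel '[[0,0,1,0],[0,0,3,0],[0,0,4,0],[0,0,4,0],[0,0,3,0],[0,0,0,0]]' 0.2
python3 - <<'E'
from h import *
st()
f=grab("wrist"); save(f,"w4.png")
f=grab("side"); save(f,"s4.png",(130,240,350,420),3)
E
```

```text
t: 7.95
eef_pos: [0.4907, 0.3429, 0.2096]
ee_rot: [-3.141, 0.001, -1.743]
force: [-0.9, 0.3, 2.6]
width: 0.0251
t: 8.45
eef_pos: [0.4906, 0.3427, 0.2091]
ee_rot: [-3.142, -0.0, -1.743]
force: [-0.5, -0.1, -0.4]
width: 0.0439
t: 9.05
eef_pos: [0.4915, 0.3434, 0.3653]
ee_rot: [-3.136, 0.007, -1.742]
force: [-0.5, -0.3, -0.1]
width: 0.0703
t 9.05 pos [0.4915 0.3434 0.3653] rot [-3.136  0.007 -1.742] F [-0.5 -0.3 -0.1] w 0.0703
```

View pics/s4.png

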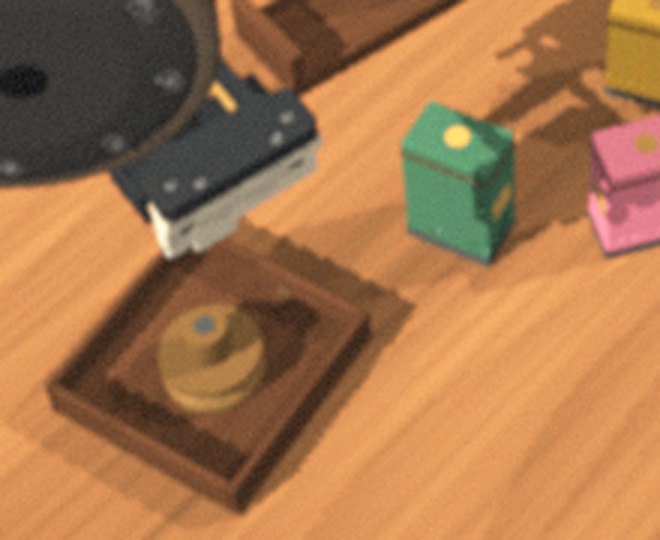

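View pics/w4.png

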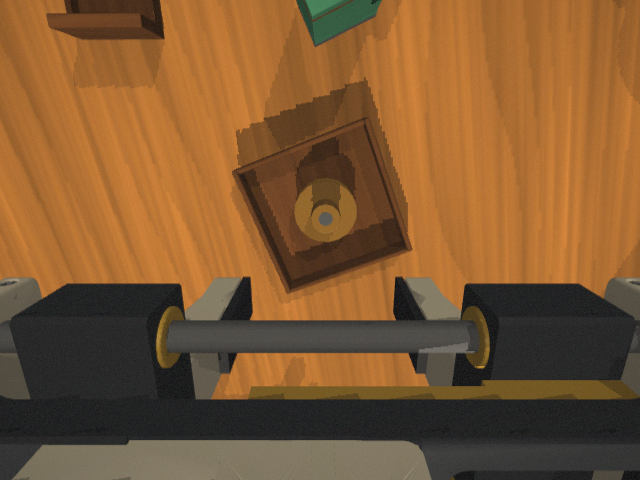

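The sheave lies flat in the tray (side crop (210,350), wrist (325,215)). Next I open the gap between case5 and case7.

```bash
python3 -m handwheel '[[1,-2,0,0],[1.5,-4,0,0],[1.5,-4,0,0],[1.5,-4,0,0],[1.5,-4,0,0],[1.5,-4,0,0],[1.5,-4,0,0],[1.2,-4,0,0],[1,-3.2,0,0],[0,0,0,0],[0,0,0,0]]' 0
python3 - <<'E'
from h import *
st()
f=grab("wrist"); save(f,"w5.png"); P=world(f); im=f["image"]; np.savez("/tmp/w5.npz",P=P,im=im)
f=grab("top"); save(f,"t5.png"); np.savez("/tmp/t5.npz",P=world(f),im=f["image"])
E
```

```text
t: 10.25
eef_pos: [0.6124, 0.0098, 0.3578]
ee_rot: [3.139, -0.001, -1.745]
force: [0.8, 0.3, -0.5]
width: 0.0875
t 10.25 pos [0.6124 0.0098 0.3578] rot [ 3.139e+00 -1.000e-03 -1.745e+00] F [ 0.8  0.3 -0.5] w 0.0875
```

View pics/w5.png

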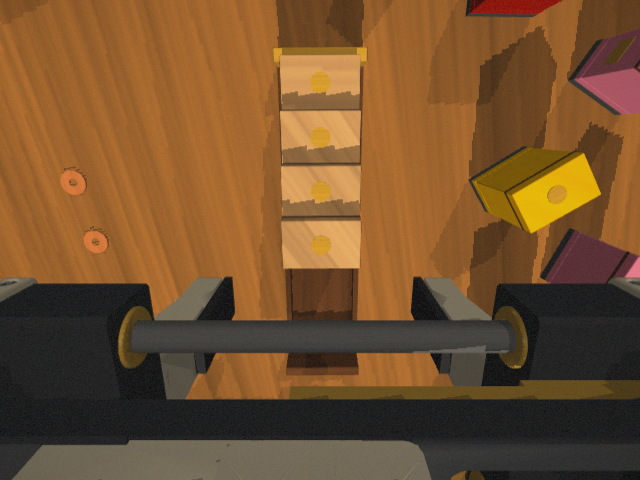

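```bash
cat >> h.py <<'E'
A=np.radians(-9.8); EX=np.array([np.cos(A),np.sin(A)]); EY=np.array([-np.sin(A),np.cos(A)])
def rk(c): # world xy mm -> along EX, EY mm
    c=np.asarray(c,float); return np.round([c@EX,c@EY],1)
E
python3 - <<'E'
from h import *
z=np.load("/tmp/w5.npz");P,im=z["P"],z["im"]
for n,s,h in [("c7",(330,260),.101),("c5",(330,205),.091),("c3",(330,152),.081),("c1",(330,100),.071),("brass",(320,52),.045),("wood",(320,371),.045)]:
    p=blob(P,im,s,h,.0035 if n[0]=='c' else .006,r=60); r=rect(p); print(n,r,rk(r[0]))
z=np.load("/tmp/t5.npz");P=z["P"]
p=blob(P,z["im"],(244,271),.091,.005);print("green",rect(p))
E
```

```text
c7 (array([614.3,  10. ]), array([56.1, 36.1]), -9.6, 100.4, 3836) [603.6 114.4]
c5 (array([608.3, -25. ]), array([56.3, 37.3]), -9.8, 90.4, 4193) [603.7  78.9]
c3 (array([602. , -61.1]), array([56.5, 36.5]), -10.0, 80.4, 4273) [603.6  42.3]
c1 (array([596.1, -97.8]), array([56.2, 36. ]), -9.9, 70.4, 4459) [604.    5.1]
brass (array([ 592.3, -120.9]), array([70.9,  9.2]), -9.9, 39.7, 490) [604.2 -18.3]
wood (array([639.9, 160.1]), array([71.7, 10.1]), -9.9, 39.6, 450) [603.3 266.7]
green (array([455. , 170.3]), array([55.8, 21.4]), 15.1, 90.6, 265)
```

```bash
python3 -m handwheel '[[0.1,0,-3,0],[0,0,-3,0],[0,0,-3,0],[0.1,0,-2.5,0],[0,0.1,-1,0.003],[0,0,-0.4,0],[0,0,0,0],[0,0,0,0]]' 0
```

```text
t: 11.15
eef_pos: [0.6151, 0.0122, 0.2315]
ee_rot: [-3.14, 0.001, -1.739]
force: [0.1, -0.4, 0.2]
width: 0.0873
```

```bash
python3 -m handwheel '[[0,-0.2,-0.3,-0.003],[0,0,0,0],[0,0,0,0],[0,0,0,0],[0,0,0,0],[0,0,0,0],[0,0,0,0]]' 1 30
python3 -m handwheel '[[0.1,0.6,0,0],[0.1,0.6,0,0],[0.1,0.6,0,0],[0.1,0.6,0,0],[0.1,0.6,0,0],[0.1,0.6,0,0],[0.1,0.6,0,0],[0.1,0.6,0,0],[0,0,0,0],[0,0,0,0]]'
```

```text
t: 11.85
eef_pos: [0.6144, 0.0097, 0.2273]
ee_rot: [3.141, -0.0, -1.743]
force: [-2.5, 0.0, 2.5]
width: 0.0557
t: 12.85
eef_pos: [0.6228, 0.0587, 0.2273]
ee_rot: [-3.141, 0.002, -1.742]
force: [-0.8, 2.8, 4.7]
width: 0.0562
```

```bash
python3 -m handwheel '[[0,0,0,0],[0,0,0,0],[0,0,0,0],[0,0,2,0],[0,0,4,0],[0,0,4,0],[0,0,3,0],[0,0,0,0]]' 0
python3 -m handwheel '[[-2,1.4,0,0.05],[-3,2,0,0.08],[-3,2,0,0.08],[-3,2,0,0.08],[-3,2,0,0.08],[-2,1.4,0,0.07],[-1,1,0,0],[0,0,0,0],[0,0,0,0]]' 0
python3 - <<'E'
from h import *
st()
f=grab("wrist"); save(f,"w6.png"); P=world(f); im=f["image"]; np.savez("/tmp/w6.npz",P=P,im=im)
f=grab("top"); save(f,"t6.png"); np.savez("/tmp/t6.npz",P=world(f),im=f["image"])
E
```

```text
t: 13.65
eef_pos: [0.6237, 0.0577, 0.3623]
ee_rot: [-3.134, 0.003, -1.742]
force: [-0.1, -0.4, -0.6]
width: 0.0874
t: 14.55
eef_pos: [0.4526, 0.1757, 0.3569]
ee_rot: [3.141, -0.0, -1.302]
force: [0.6, -1.0, 0.0]
width: 0.0877
t 14.55 pos [0.4526 0.1757 0.3569] rot [ 3.141 -0.    -1.302] F [ 0.6 -1.   0. ] w 0.0877
```

View pics/w6.png

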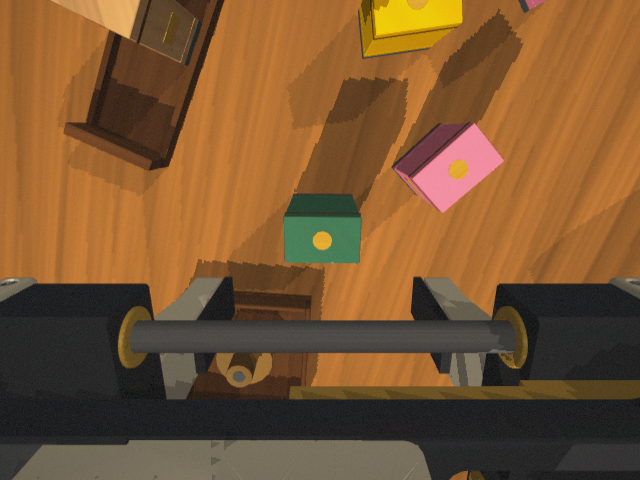

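View pics/t6.png

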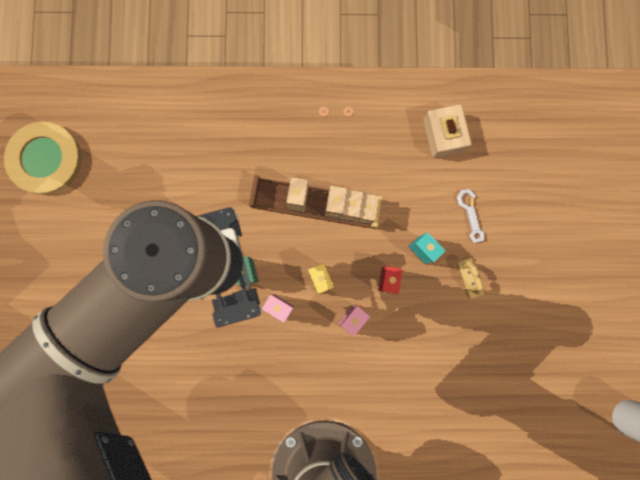

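```bash
python3 - <<'E'
from h import *
z=np.load("/tmp/w6.npz");P,im=z["P"],z["im"]
r=rect(blob(P,im,(310,250),.0905,.004,60)); print("green",r)
z=np.load("/tmp/t6.npz");P,im=z["P"],z["im"]
for n,s,h in [("c7",(297,190),.101),("c5",(337,200),.091)]:
    r=rect(blob(P,im,s,h,.004)); print(n,r,rk(r[0]))
E
```

```text
green (array([454.4, 175.9]), array([56. , 36.6]), 14.6, 90.4, 3643)
c7 (array([622.9,  60.6]), array([56.1, 35.8]), -9.8, 100.4, 414) [603.5 165.7]
c5 (array([606.9, -24.2]), array([56.6, 35.7]), -9.5, 90.4, 412) [602.2  79.5]
```

```bash
python3 -m handwheel '[[0.1,0,-3,-0.01],[0,0,-3,0],[0,0,-3,0],[0,0,-2.5,0],[0,0,-1,0],[0,0,-0.4,0],[0,0,0,0],[0,0,0,0]]' 0
```

```text
t: 15.45
eef_pos: [0.4542, 0.176, 0.2291]
ee_rot: [-3.14, 0.001, -1.313]
force: [0.2, 0.3, 0.2]
width: 0.0876
```

```bash
python3 -m handwheel '[[0,0,-0.1,0],[0,0,0,0],[0,0,0,0],[0,0,0,0],[0,0,0,0],[0,0,0,0],[0,0,0,0]]' 1 35
python3 -m handwheel '[[0,0,1,0],[0,0,3,0],[0,0,4,0],[0,0,4,0],[0,0,1.5,0],[0,0,0,0]]'
python3 -m handwheel '[[1.6,-1.6,0,-0.03],[2.5,-2.5,0,-0.08],[3,-3,0,-0.08],[3,-3,0,-0.08],[3,-3,0,-0.08],[2,-2,0,-0.08],[1,-0.9,0,0],[0,0,0,0],[0,0,0,0]]'
python3 - <<'E'
from h import *
st()
f=grab("wrist"); save(f,"w7.png"); np.savez("/tmp/w7.npz",P=world(f),im=f["image"])
f=grab("top"); save(f,"t7.png",(200,140,440,340),3); np.savez("/tmp/t7.npz",P=world(f),im=f["image"])
E
```

```text
t: 16.15
eef_pos: [0.4536, 0.1757, 0.2273]
ee_rot: [3.141, -0.0, -1.313]
force: [-1.7, -0.3, 4.5]
width: 0.0559
t: 16.75
eef_pos: [0.454, 0.176, 0.3652]
ee_rot: [-3.137, 0.002, -1.313]
force: [0.7, -0.3, -2.3]
width: 0.056
t: 17.65
eef_pos: [0.6141, 0.0159, 0.3609]
ee_rot: [3.139, -0.001, -1.742]
force: [0.4, 1.2, -2.3]
width: 0.0562
t 17.65 pos [0.6141 0.0159 0.3609] rot [ 3.139e+00 -1.000e-03 -1.742e+00] F [ 0.4  1.2 -2.3] w 0.0562
```

View pics/w7.png

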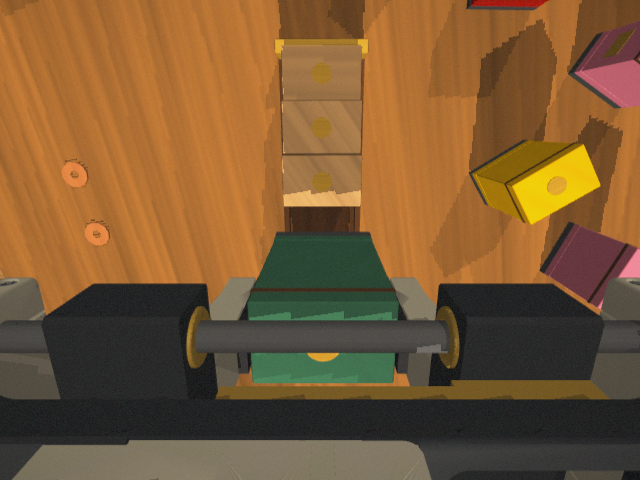

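```bash
python3 -m handwheel '[[0.1,0,-2,0],[0,0,-3,0],[0,0,-1.5,0],[0,0,0,0],[0,0,0,0],[0,0,0,0]]'
```

```text
t: 18.35
eef_pos: [0.616, 0.0163, 0.2987]
ee_rot: [-3.139, 0.001, -1.742]
force: [0.4, 0.0, -1.8]
width: 0.0561
```

```bash
python3 -m handwheel '[[0,0,-1.5,0],[0,0,-2,0],[0,0,-1.5,0],[0,0,-0.8,0],[0,0,-0.4,0],[0,0,0,0],[0,0,0,0]]'
```

```text
t: 19.05
eef_pos: [0.616, 0.0159, 0.2361]
ee_rot: [-3.14, 0.0, -1.743]
force: [0.2, -0.6, -1.4]
width: 0.0558
```

```bash
python3 -m handwheel '[[0,0,-0.2,0],[0,0,-0.2,0],[0,0,-0.1,0],[0,0,0,0]]'
```

```text
t: 19.45
eef_pos: [0.6158, 0.0159, 0.2323]
ee_rot: [-3.14, 0.0, -1.742]
force: [-3.6, 1.1, 13.1]
width: 0.0556
```

```bash
python3 -m handwheel '[[0,0,0,0],[0,0,0,0],[0,0,0,0],[0,0,0,0],[0,0,0.3,0]]' 0
python3 -m handwheel '[[-0.25,-1.1,0,0],[-0.25,-1.5,0,0],[-0.25,-1.5,0,0],[0,0,-0.6,0],[0,0,-0.4,0],[0,0,0,0],[0,0,0,0]]' 0
python3 - <<'E'
from h import *
f=grab("side"); save(f,"s8.png",(190,140,400,300),3.2)
E
```

```text
t: 19.95
eef_pos: [0.6155, 0.0157, 0.2327]
ee_rot: [3.141, -0.0, -1.743]
force: [0.5, 0.9, 0.1]
width: 0.0861
t: 20.65
eef_pos: [0.6082, -0.0251, 0.2229]
ee_rot: [3.141, -0.0, -1.743]
force: [0.3, -0.1, 0.0]
width: 0.0879
```

View pics/s8.png

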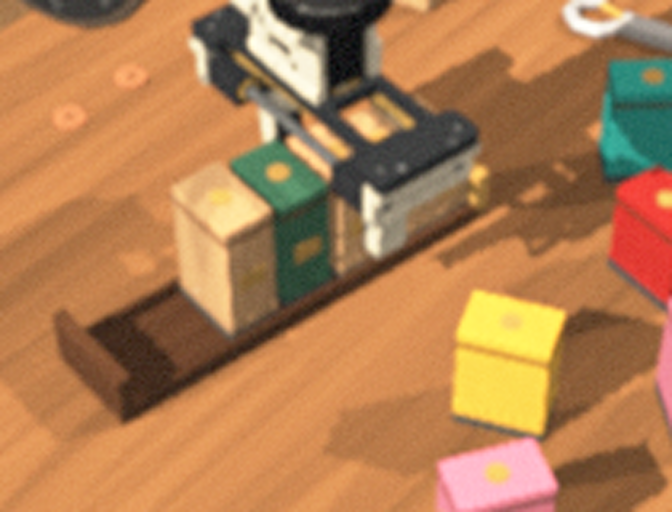

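Green stands upright between case5 and case7. I grip case5 and slide it, pushing green and case7.

```bash
python3 -m handwheel '[[0,0,0,0],[0,0,0,0],[0,0,0,0],[0,0,0,0],[0,0,0,0],[0,0,0,0],[0,0,0,0]]' 1 35
python3 -m handwheel '[[0.1,0.6,0,0],[0.1,0.6,0,0],[0.1,0.6,0,0],[0.1,0.6,0,0],[0.1,0.6,0,0],[0.1,0.6,0,0],[0.1,0.6,0,0],[0.1,0.6,0,0],[0,0,0,0],[0,0,0,0]]'
```

```text
t: 21.4
eef_pos: [0.608, -0.0252, 0.2232]
ee_rot: [3.141, 0.0, -1.743]
force: [-1.4, 1.0, 1.5]
width: 0.0557
t: 22.4
eef_pos: [0.6161, 0.0234, 0.2232]
ee_rot: [-3.142, 0.001, -1.742]
force: [-2.5, 2.3, 2.5]
width: 0.0556
```

```bash
python3 -m handwheel '[[0,0,0,0],[0,0,0,0],[0,0,0,0],[0,0,2,0],[0,0,4,0],[0,0,4,0],[0,0,3.5,0],[0,0,0,0]]' 0
python3 -m handwheel '[[-2,-0.2,0,0.08],[-3,-0.2,0,0.1],[-3,-0.2,0,0.1],[-3,-0.2,0,0.1],[-3,-0.2,0,0.1],[-3,-0.2,0,0.09],[-1,-0.1,0,0],[0,0,0,0],[0,0,0,0]]' 0
python3 - <<'E'
from h import *
st()
f=grab("wrist"); save(f,"w9.png"); P=world(f); im=f["image"]; np.savez("/tmp/w9.npz",P=P,im=im)
f=grab("top"); save(f,"t9.png"); np.savez("/tmp/t9.npz",P=world(f),im=f["image"])
E
```

```text
t: 23.2
eef_pos: [0.6175, 0.0228, 0.3641]
ee_rot: [-3.133, 0.003, -1.742]
force: [0.7, 0.3, -0.7]
width: 0.0877
t: 24.1
eef_pos: [0.4368, 0.01, 0.3585]
ee_rot: [-3.14, -0.0, -1.173]
force: [-0.7, 0.0, 0.2]
width: 0.0877
t 24.1 pos [0.4368 0.01   0.3585] rot [-3.14  -0.    -1.173] F [-0.7  0.   0.2] w 0.0877
```

View pics/w9.png

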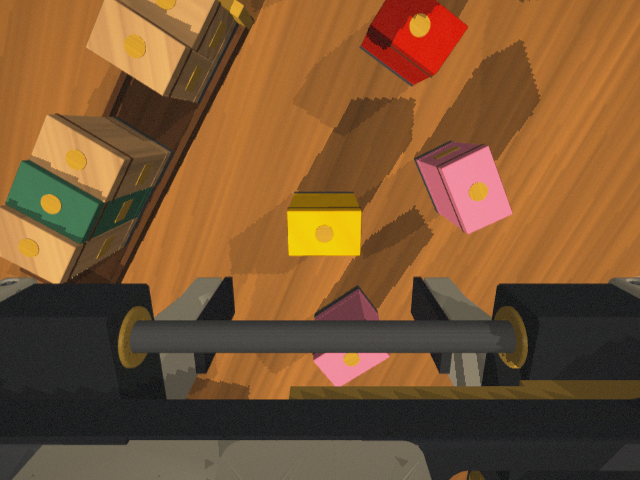

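View pics/t9.png

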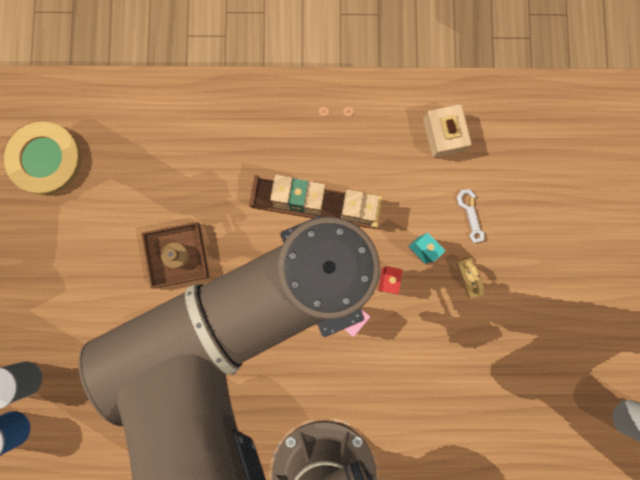

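```bash
python3 - <<'E'
from h import *
z=np.load("/tmp/w9.npz");P,im=z["P"],z["im"]
r=rect(blob(P,im,(305,230),.0805,.004,60)); print("yel",r)
for n,s,h in [("c5",(85,175),.091),("c3",(145,60),.081)]:
    r=rect(blob(P,im,s,h,.0035,70)); print(n,r,rk(r[0]))
z=np.load("/tmp/t9.npz");P,im=z["P"],z["im"]
for n,s,h in [("c5",(315,195),.091),("c3",(352,202),.081)]:
    r=rect(blob(P,im,s,h,.0035)); print(n,r,rk(r[0]))
E
```

```text
yel (array([438.4,   7.8]), array([56.2, 35.6]), 22.8, 80.3, 3359)
c5 (array([620.7,  41. ]), array([74.9, 57.6]), 79.6, 90.7, 4981) [604.7 146.1]
c3 (array([602.4, -61.7]), array([57.5, 36.1]), -9.8, 80.6, 5193) [604.1  41.7]
c5 (array([617.4,  33.6]), array([55.6, 55.2]), -9.9, 90.8, 465) [602.7 138.2]
c3 (array([600.8, -60.2]), array([56.5, 35.9]), -9.3, 80.5, 388) [602.3  42.9]
```

```bash
python3 -m handwheel '[[0.15,-0.1,-3,0],[0,-0.1,-3,0],[0,0,-3,0],[0,0,-3,0],[0,0,-1.5,0],[0,0,-0.6,0],[0,0,0,0],[0,0,0,0]]' 0
python3 -m handwheel '[[0,0,0,0],[0,0,0,0],[0,0,0,0],[0,0,0,0],[0,0,0,0],[0,0,0,0],[0,0,0,0]]' 1 35

```

```text
t: 25.0
eef_pos: [0.4383, 0.008, 0.2176]
ee_rot: [-3.141, -0.0, -1.173]
force: [0.7, -0.6, -0.3]
width: 0.0879
t: 25.7
eef_pos: [0.4375, 0.0077, 0.2174]
ee_rot: [3.141, -0.0, -1.173]
force: [-1.7, 1.1, 5.9]
width: 0.0559
```

Lift and carry over the gap (target about 609.3, -19.5 mm).

```bash
python3 -m handwheel '[[0,0,1,0],[0,0,3,0],[0,0,4,0],[0,0,4,0],[0,0,2.5,0],[0,0,0,0]]'
python3 -m handwheel '[[2,-0.3,0,-0.08],[3,-0.5,0,-0.1],[3,-0.5,0,-0.1],[3,-0.5,0,-0.1],[3,-0.5,0,-0.1],[2.2,-0.3,0,-0.09],[0.9,-0.1,0,0],[0,0,0,0],[0,0,0,0]]'
python3 - <<'E'
from h import *
st()
f=grab("wrist"); save(f,"w10.png"); np.savez("/tmp/w10.npz",P=world(f),im=f["image"])
E
```

```text
t: 26.3
eef_pos: [0.4384, 0.008, 0.3663]
ee_rot: [-3.134, -0.0, -1.172]
force: [0.1, 1.4, -2.6]
width: 0.0558
t: 27.2
eef_pos: [0.6078, -0.0192, 0.3613]
ee_rot: [3.14, -0.0, -1.741]
force: [-0.7, 0.3, -2.8]
width: 0.056
t 27.2 pos [ 0.6078 -0.0192  0.3613] rot [ 3.14  -0.    -1.741] F [-0.7  0.3 -2.8] w 0.056
```

View pics/w10.png

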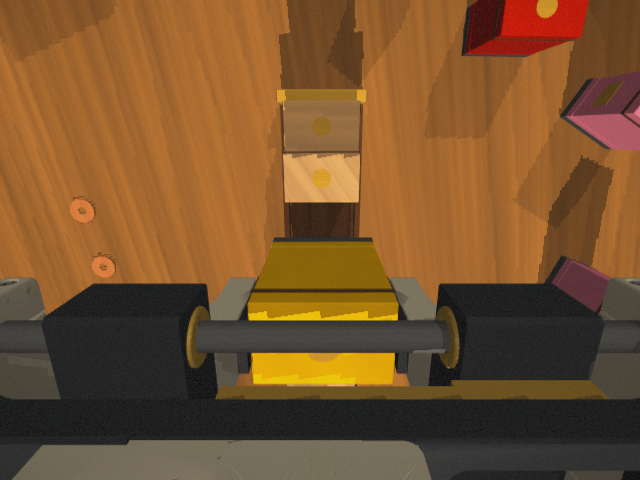

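Yellow is gripped squarely at (322,345), with the gap just ahead at v 205–235. Descending.

```bash
python3 -m handwheel '[[0.1,0,-2,0],[0.05,0,-3,0],[0,0,-2.5,0],[0,0,0,0],[0,0,0,0]]'
```

```text
t: 27.75
eef_pos: [0.6098, -0.0191, 0.288]
ee_rot: [-3.142, -0.0, -1.742]
force: [1.1, -0.9, -1.5]
width: 0.0555
```

```bash
python3 -m handwheel '[[0,0,-1.5,0],[0,0,-2,0],[0,0,-1.5,0],[0,0,-0.8,0],[0,0,-0.3,0],[0,0,0,0],[0,0,0,0]]'
```

```text
t: 28.45
eef_pos: [0.6106, -0.0191, 0.2273]
ee_rot: [-3.14, 0.001, -1.742]
force: [0.8, -0.3, -1.9]
width: 0.0558
```

```bash
python3 -m handwheel '[[-0.1,-0.05,-0.2,0],[0,0,-0.2,0],[0,0,-0.1,0],[0,0,0,0]]'
```

```text
t: 28.85
eef_pos: [0.6092, -0.0197, 0.2224]
ee_rot: [-3.141, -0.0, -1.742]
force: [-3.4, 0.9, 7.2]
width: 0.0557
```

```bash
python3 -m handwheel '[[0,0,0,0],[0,0,0,0],[0,0,0,0],[0,0,0,0],[0,0,0.3,0]]' 0
python3 -m handwheel '[[-0.25,-1.2,0,0],[-0.25,-1.5,0,0],[-0.25,-1.5,0,0],[0,0,-0.5,0],[0,0,-0.3,0],[0,0,0,0],[0,0,0,0]]' 0
python3 - <<'E'
from h import *
f=grab("side"); save(f,"s11.png",(190,140,400,300),3.2)
f=grab("wrist"); save(f,"w11.png")
E
```

```text
t: 29.35
eef_pos: [0.609, -0.0198, 0.2238]
ee_rot: [3.141, -0.0, -1.743]
force: [0.7, 0.0, 0.5]
width: 0.0861
t: 30.05
eef_pos: [0.6017, -0.0616, 0.216]
ee_rot: [3.141, -0.0, -1.743]
force: [-0.1, -0.2, 0.6]
width: 0.0881
```

View pics/s11.png

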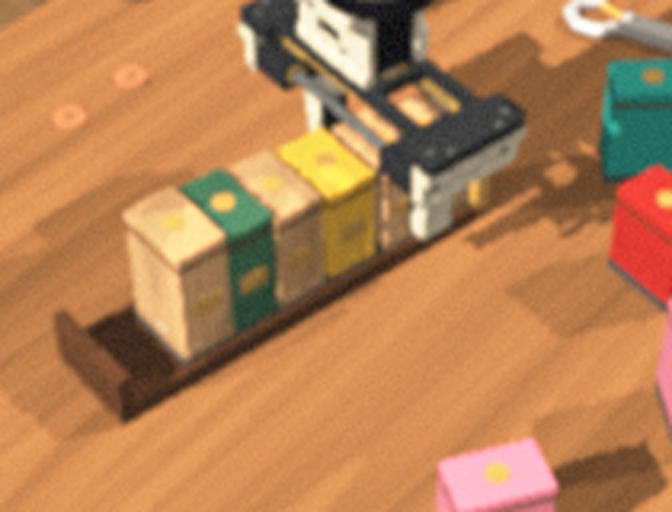

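Yellow stands between case3 and case5. I slide case3 to open the last gap.

```bash
python3 -m handwheel '[[0,0,0,0],[0,0,0,0],[0,0,0,0],[0,0,0,0],[0,0,0,0],[0,0,0,0],[0,0,0,0]]' 1 35
python3 -m handwheel '[[0.1,0.6,0,0],[0.1,0.6,0,0],[0.1,0.6,0,0],[0.1,0.6,0,0],[0.1,0.6,0,0],[0.1,0.6,0,0],[0.1,0.6,0,0],[0.1,0.5,0,0],[0,0,0,0],[0,0,0,0]]'
```

```text
t: 30.85
eef_pos: [0.6015, -0.0617, 0.2162]
ee_rot: [3.141, 0.0, -1.743]
force: [-0.4, 0.1, 0.3]
width: 0.0563
t: 31.85
eef_pos: [0.6093, -0.0147, 0.2162]
ee_rot: [3.141, -0.001, -1.743]
force: [-2.5, -3.3, 3.4]
width: 0.0562
```

```bash
python3 -m handwheel '[[0,0,0,0],[0,0,0,0],[0,0,0,0],[0,0,2,0],[0,0,4,0],[0,0,4,0],[0,0,4,0],[0,0,0,0]]' 0
python3 -m handwheel '[[-2,-1.5,0,0],[-3,-2.3,0,0],[-3,-2.3,0,0],[-3,-2.3,0,0],[-3,-2.3,0,0],[-2.5,-1.7,0,-0.015],[-1,-0.8,0,0],[0,0,0,0],[0,0,0,0]]' 0
python3 - <<'E'
from h import *
st()
f=grab("wrist"); save(f,"w12.png"); P=world(f); im=f["image"]; np.savez("/tmp/w12.npz",P=P,im=im)
f=grab("top"); save(f,"t12.png"); np.savez("/tmp/t12.npz",P=world(f),im=f["image"])
E
```

```text
t: 32.65
eef_pos: [0.6113, -0.0144, 0.3627]
ee_rot: [-3.131, 0.003, -1.742]
force: [-0.1, 0.2, -0.7]
width: 0.0872
t: 33.55
eef_pos: [0.4353, -0.1466, 0.3564]
ee_rot: [-3.14, 0.0, -1.758]
force: [1.2, 0.0, 0.6]
width: 0.0876
t 33.55 pos [ 0.4353 -0.1466  0.3564] rot [-3.14   0.    -1.758] F [1.2 0.  0.6] w 0.0876
```

View pics/w12.png

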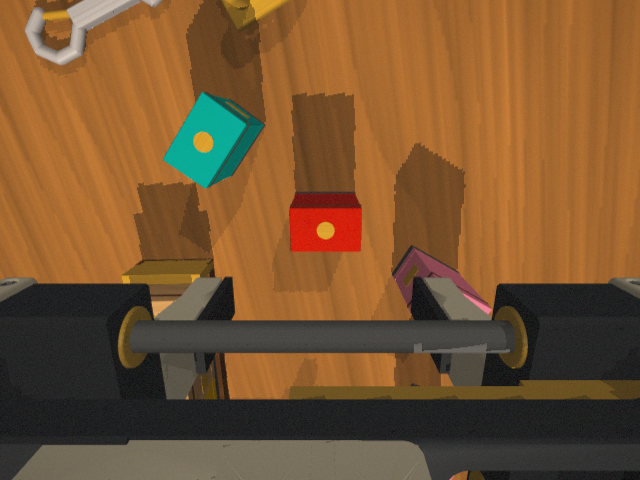

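View pics/t12.png

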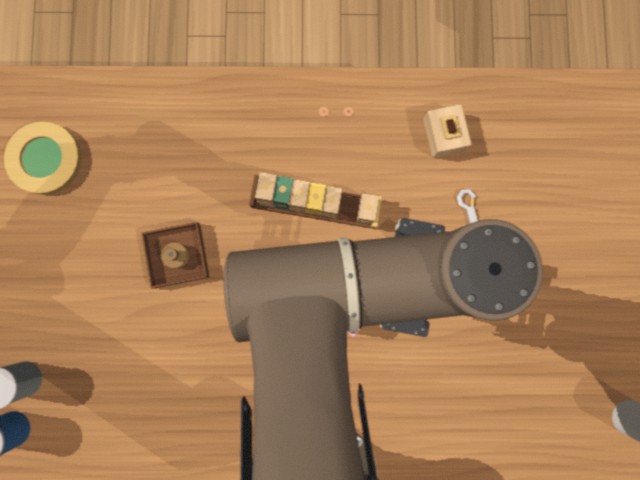

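```bash
python3 - <<'E'
from h import *
z=np.load("/tmp/w12.npz");P,im=z["P"],z["im"]
r=rect(blob(P,im,(310,240),.0705,.004,60)); print("red",r)
z=np.load("/tmp/t12.npz");P,im=z["P"],z["im"]
for n,s,h in [("c7",(264,186),.101),("c6",(284,190),.096),("c5",(300,192),.091),("c4",(315,196),.086),("c3",(331,200),.081),("c1",(370,206),.071)]:
    r=rect(blob(P,im,s,h,.0022)); print(n,r,rk(r[0]))
E
```

```text
red (array([ 434.5, -147.9]), array([56.1, 36.9]), -10.5, 70.5, 3185)
c7 (array([633.7, 128. ]), array([56.1, 35.9]), -9.1, 100.9, 344) [602.7 234. ]
c6 (array([628.,  96.]), array([56.4, 42.8]), -10.0, 95.6, 342) [602.5 201.5]
c5 (array([621.,  58.]), array([55.4, 38.3]), -8.3, 90.6, 314) [602.1 162.9]
c4 (array([615.2,  22.9]), array([56.4, 38.3]), -11.5, 85.6, 303) [602.3 127.3]
c3 (array([609.9,  -9.9]), array([56.3, 44.8]), -6.7, 80.6, 316) [602.7  94.1]
c1 (array([594.5, -95.9]), array([56.5, 35.8]), -9.1, 70.6, 285) [602.1   6.7]
```

```bash
python3 -m handwheel '[[-0.1,-0.1,-3,0],[0,0,-3,0],[0,0,-3,0],[0,0,-3,0],[0,0,-2,0],[0,0,-0.8,0],[0,0,0,0],[0,0,0,0]]' 0
python3 -m handwheel '[[0,0,0,0],[0,0,0,0],[0,0,0,0],[0,0,0,0],[0,0,0,0],[0,0,0,0],[0,0,0,0]]' 1 35

```

```text
t: 34.45
eef_pos: [0.4344, -0.1475, 0.2087]
ee_rot: [-3.141, -0.0, -1.757]
force: [-0.1, -0.0, 0.0]
width: 0.0875
t: 35.15
eef_pos: [0.4336, -0.1478, 0.2084]
ee_rot: [-3.141, -0.0, -1.758]
force: [-2.2, 0.9, 5.6]
width: 0.0558
```

```bash
python3 -m handwheel '[[0,0,1,0],[0,0,3,0],[0,0,4,0],[0,0,4,0],[0,0,3,0],[0,0,0,0]]'
python3 -m handwheel '[[2,1,0,0],[3,1.6,0,0],[3,1.6,0,0.015],[3,1.6,0,0],[3,1.6,0,0],[2,1.2,0,0],[0.9,0.5,0,0],[0,0,0,0],[0,0,0,0]]'
python3 - <<'E'
from h import *
st()
f=grab("wrist"); save(f,"w13.png"); np.savez("/tmp/w13.npz",P=world(f),im=f["image"])
E
```

```text
t: 35.75
eef_pos: [0.4346, -0.1479, 0.3629]
ee_rot: [-3.134, 0.001, -1.757]
force: [0.1, 0.2, -2.7]
width: 0.056
t: 36.65
eef_pos: [0.6019, -0.057, 0.3575]
ee_rot: [3.14, -0.0, -1.743]
force: [0.4, -0.9, -2.2]
width: 0.0561
t 36.65 pos [ 0.6019 -0.057   0.3575] rot [ 3.14  -0.    -1.743] F [ 0.4 -0.9 -2.2] w 0.0561
```

View pics/w13.png

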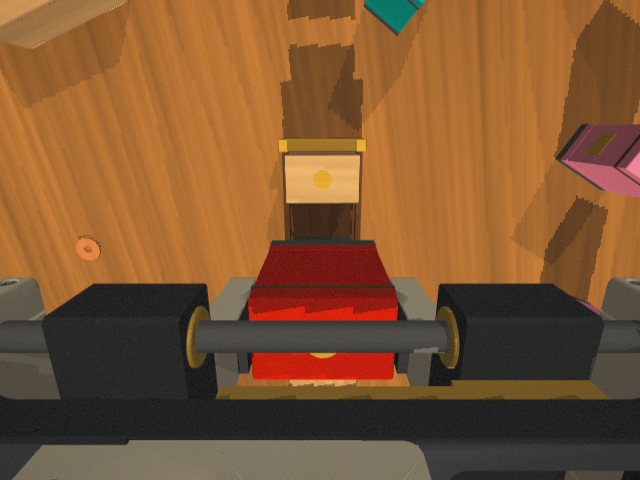

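Red is square in the grip at (322,335), with case1 and the gap ahead at v 155–240. Descending.

```bash
python3 -m handwheel '[[0.05,0.05,-2,0],[0,0,-3,0],[0,0,-2.5,0],[0,0,0,0],[0,0,0,0]]'
```

```text
t: 37.2
eef_pos: [0.6029, -0.0567, 0.2839]
ee_rot: [3.141, -0.001, -1.743]
force: [0.2, 0.2, -1.8]
width: 0.0555
```

```bash
python3 -m handwheel '[[0,0,-1.5,0],[0,0,-2,0],[0,0,-1.5,0],[0,0,-1,0],[0,0,-0.5,0],[0,0,0,0],[0,0,0,0]]'
```

```text
t: 37.9
eef_pos: [0.6036, -0.0562, 0.2191]
ee_rot: [-3.14, 0.0, -1.743]
force: [-0.2, -0.4, -2.6]
width: 0.0558
```

```bash
python3 -m handwheel '[[-0.05,0,-0.2,0],[0,0,-0.2,0],[0,0,-0.2,0],[0,0,0,0]]'
```

```text
t: 38.3
eef_pos: [0.6027, -0.0562, 0.2135]
ee_rot: [-3.141, -0.0, -1.742]
force: [-4.2, 1.0, 8.7]
width: 0.0559
```

```bash
python3 -m handwheel '[[0,0,0,0],[0,0,0,0],[0,0,0,0],[0,0,0,0],[0,0,2,0],[0,0,4,0],[0,0,3,0],[0,0,0,0]]' 0
python3 -m handwheel '[[0.3,1.6,0,0],[0.5,3,0,0],[0.6,3.5,0,0],[0.6,3.5,0,0],[0.6,3.5,0,0],[0.4,2.2,0,0],[0.2,1,0,0],[0,0,0,0],[0,0,0,0]]' 0
python3 - <<'E'
from h import *
st()
f=grab("wrist"); save(f,"w14.png"); P=world(f); im=f["image"]; np.savez("/tmp/w14.npz",P=P,im=im)
f=grab("side"); save(f,"s14.png",(190,140,400,300),3.2)
E
```

```text
t: 39.1
eef_pos: [0.6042, -0.0562, 0.3069]
ee_rot: [-3.134, 0.002, -1.742]
force: [0.1, -0.3, -0.7]
width: 0.0881
t: 40.0
eef_pos: [0.6344, 0.1263, 0.3016]
ee_rot: [3.141, -0.001, -1.743]
force: [0.6, -0.5, -0.5]
width: 0.0876
t 40.0 pos [0.6344 0.1263 0.3016] rot [ 3.141e+00 -1.000e-03 -1.743e+00] F [ 0.6 -0.5 -0.5] w 0.0876
```

View pics/w14.png

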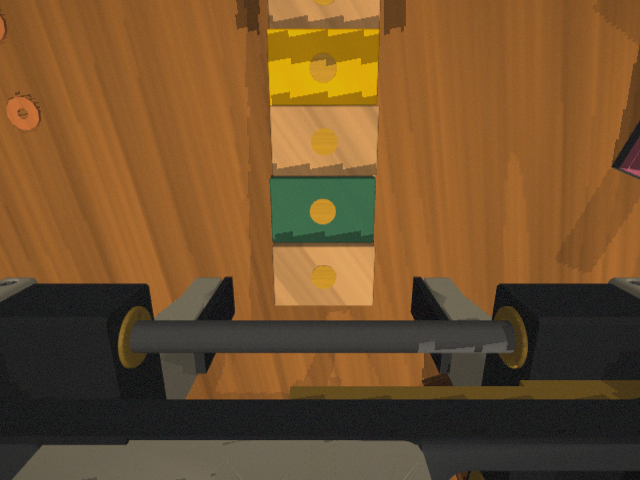

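View pics/s14.png

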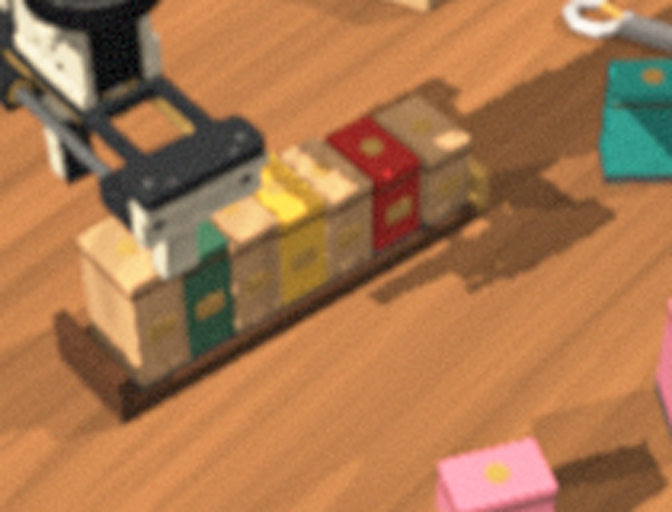

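All seven cases are in the rack in the right order: c1, red, c3, yellow, c5, green, c7. I grip case7 and close the row up.

```bash
python3 - <<'E'
from h import *
z=np.load("/tmp/w14.npz");P,im=z["P"],z["im"]
r=rect(blob(P,im,(300,290),.101,.0025,70)); print("c7",r,rk(r[0]))
E
python3 -m handwheel '[[0,0,-3,0],[0,0,-3,0],[0,0,-1.2,0],[0,0,-0.4,0],[0,0,0,0],[0,0,0,0]]' 0
```

```text
c7 (array([635.9, 126.4]), array([54. , 36.3]), -9.6, 100.4, 5775) [605.1 232.8]
t: 40.7
eef_pos: [0.6352, 0.1268, 0.2275]
ee_rot: [-3.14, 0.001, -1.743]
force: [0.8, 0.8, 1.0]
width: 0.0879
```

```bash
python3 -m handwheel '[[0,0,0,0],[0,0,0,0],[0,0,0,0],[0,0,0,0],[0,0,0,0],[0,0,0,0],[0,0,0,0]]' 1 30
python3 -m handwheel '[[-0.05,-0.3,0,0],[-0.05,-0.3,0,0],[-0.05,-0.3,0,0],[0,0,0,0],[0,0,0,0]]'
```

```text
t: 41.4
eef_pos: [0.6345, 0.1268, 0.2263]
ee_rot: [3.141, 0.0, -1.743]
force: [-2.1, 0.4, 3.7]
width: 0.0557
t: 41.9
eef_pos: [0.6339, 0.1189, 0.2265]
ee_rot: [-3.139, 0.002, -1.742]
force: [1.0, 5.2, -0.7]
width: 0.0558
```

```bash
python3 -m handwheel '[[-0.02,-0.1,0,0],[0,0,0,0]]'; python3 -m handwheel '[[-0.02,-0.1,0,0],[0,0,0,0]]'
```

```text
t: 42.1
eef_pos: [0.6338, 0.1182, 0.2265]
ee_rot: [-3.139, 0.003, -1.742]
force: [1.7, 7.7, -0.1]
width: 0.056
t: 42.3
eef_pos: [0.6336, 0.1173, 0.2265]
ee_rot: [-3.139, 0.003, -1.742]
force: [0.5, 8.1, 0.5]
width: 0.0558
```

```bash
for i in 1; do python3 -m handwheel '[[-0.02,-0.1,0,0],[0,0,0,0]]'; python3 -m handwheel '[[-0.02,-0.1,0,0],[0,0,0,0]]';  done; python3 - <<'E'
from h import *
f=grab("side"); save(f,"s15.png",(190,140,400,300),3.2)
E
```

```text
t: 42.5
eef_pos: [0.6335, 0.1163, 0.2265]
ee_rot: [-3.139, 0.003, -1.742]
force: [0.9, 7.5, -0.5]
width: 0.0556
t: 42.7
eef_pos: [0.6333, 0.1153, 0.2265]
ee_rot: [-3.139, 0.003, -1.742]
force: [1.4, 7.9, -0.2]
width: 0.0557
```

View pics/s15.png

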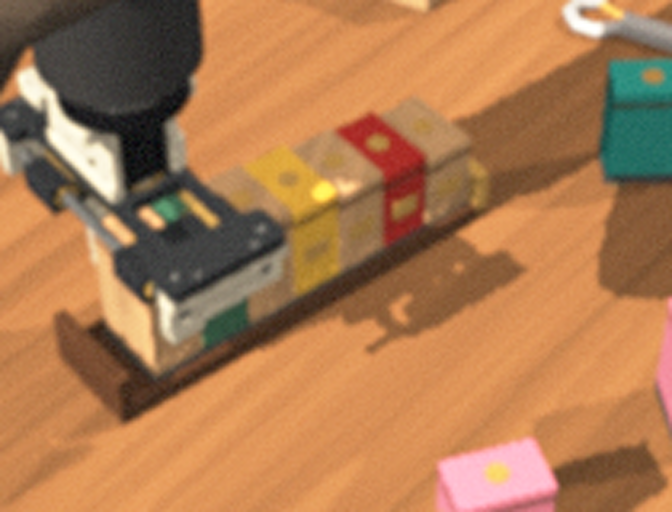

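```bash
python3 -m handwheel '[[-0.02,-0.1,0,0],[0,0,0,0]]'; python3 -m handwheel '[[-0.01,-0.05,0,0],[0,0,0,0]]'
```

```text
t: 42.95
eef_pos: [0.6331, 0.1143, 0.2265]
ee_rot: [-3.139, 0.003, -1.742]
force: [0.9, 7.3, -1.2]
width: 0.0559
t: 43.15
eef_pos: [0.6331, 0.114, 0.2265]
ee_rot: [-3.139, 0.003, -1.742]
force: [2.4, 9.0, -0.7]
width: 0.0562
```

```bash
python3 -m handwheel '[[-0.01,-0.05,0,0],[0,0,0,0]]'; python3 -m handwheel '[[-0.01,-0.05,0,0],[0,0,0,0]]'
```

```text
t: 43.35
eef_pos: [0.633, 0.1137, 0.2266]
ee_rot: [-3.138, 0.004, -1.742]
force: [1.8, 10.3, -1.4]
width: 0.0558
t: 43.55
eef_pos: [0.633, 0.1136, 0.2266]
ee_rot: [-3.138, 0.004, -1.742]
force: [2.5, 11.8, -0.8]
width: 0.056
```

Motion has stalled while force climbs, so the row is meeting the stop. I press a little further.

```bash
python3 -m handwheel '[[-0.02,-0.1,0,0],[0,0,0,0]]'; python3 -m handwheel '[[-0.02,-0.1,0,0],[0,0,0,0]]'; python3 -m handwheel '[[-0.02,-0.1,0,0],[0,0,0,0],[0,0,0,0]]'
```

```text
t: 43.75
eef_pos: [0.6329, 0.1134, 0.2267]
ee_rot: [-3.137, 0.006, -1.742]
force: [0.7, 16.4, -1.6]
width: 0.056
t: 43.95
eef_pos: [0.6328, 0.1132, 0.2267]
ee_rot: [-3.137, 0.007, -1.742]
force: [0.2, 19.6, -0.6]
width: 0.0557
t: 44.25
eef_pos: [0.6327, 0.113, 0.2268]
ee_rot: [-3.137, 0.008, -1.741]
force: [0.3, 24.2, -0.9]
width: 0.056
```

```bash
python3 -m handwheel '[[0.02,0.15,0,0],[0,0,0,0]]'; python3 -m handwheel '[[0,0,0,0],[0,0,0,0],[0,0,0,0],[0,0,0,0]]' 0; python3 -m handwheel '[[0,0,2,0],[0,0,4,0],[0,0,4,0],[0,0,2,0],[0,0,0,0],[0,0,0,0]]' 0
python3 - <<'E'
from h import *
st()
f=grab("wrist"); save(f,"w16.png"); np.savez("/tmp/w16.npz",P=world(f),im=f["image"])
E
```

```text
t: 44.45
eef_pos: [0.6328, 0.1133, 0.2267]
ee_rot: [-3.137, 0.006, -1.741]
force: [1.4, 17.0, -1.5]
width: 0.0557
t: 44.85
eef_pos: [0.6313, 0.1092, 0.226]
ee_rot: [3.141, -0.0, -1.743]
force: [-0.2, 0.1, 0.5]
width: 0.0821
t: 45.45
eef_pos: [0.6312, 0.1094, 0.3464]
ee_rot: [-3.141, 0.001, -1.743]
force: [-0.7, -0.5, 0.6]
width: 0.0878
t 45.45 pos [0.6312 0.1094 0.3464] rot [-3.141e+00  1.000e-03 -1.743e+00] F [-0.7 -0.5  0.6] w 0.0878
```

View pics/w16.png

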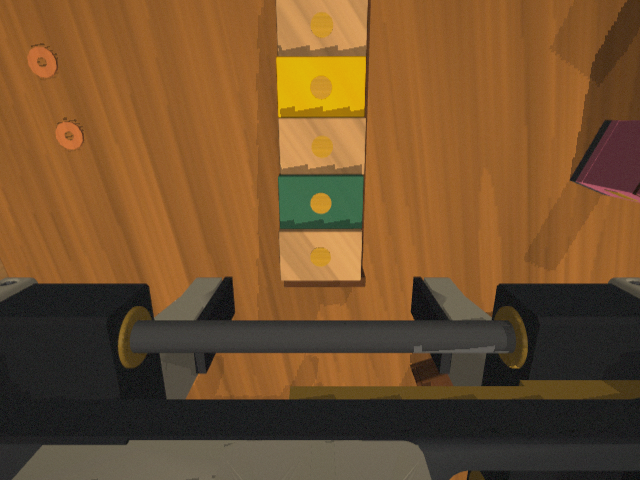

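```bash
python3 -m handwheel '[[0,-1,3,0],[0,-2,3,0],[0,-2.5,2,0],[0,-2,1,0],[0,-1,0,0],[0,0,0,0],[0,0,0,0]]' 0
python3 - <<'E'
from h import *
st()
f=grab("wrist"); save(f,"w17.png"); np.savez("/tmp/w17.npz",P=world(f),im=f["image"])
E
python3 -m handwheel '[[-2,-3,0,0],[-2,-4,0,0],[-2,-4,0,0],[-2,-4,0,0],[-2,-4,0,0],[-2,-4,0,0],[-2,-4,0,0],[0,-2,0,0],[0,0,0,0],[0,0,0,0]]'
python3 - <<'E'
from h import *
st()
f=grab("top"); save(f,"t17.png",(130,150,530,350),2); np.savez("/tmp/t17.npz",P=world(f),im=f["image"])
f=grab("side"); save(f,"s17.png")
E
```

```text
t: 46.2
eef_pos: [0.6313, 0.025, 0.4343]
ee_rot: [3.139, -0.001, -1.743]
force: [0.2, -0.5, -0.2]
width: 0.0873
t 46.2 pos [0.6313 0.025  0.4343] rot [ 3.139e+00 -1.000e-03 -1.743e+00] F [ 0.2 -0.5 -0.2] w 0.0873
t: 47.25
eef_pos: [0.4916, -0.265, 0.4353]
ee_rot: [3.14, 0.0, -1.743]
force: [0.0, -0.5, 0.2]
width: 0.0876
t 47.25 pos [ 0.4916 -0.265   0.4353] rot [ 3.14   0.    -1.743] F [ 0.  -0.5  0.2] w 0.0876
```

View pics/w17.png

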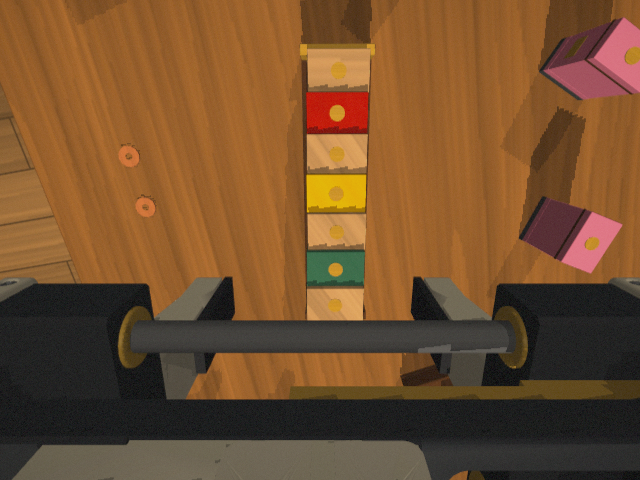

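View pics/t17.png

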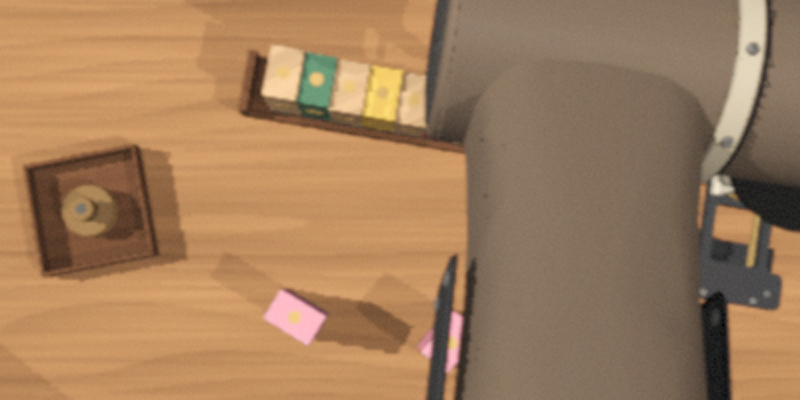

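View pics/s17.png

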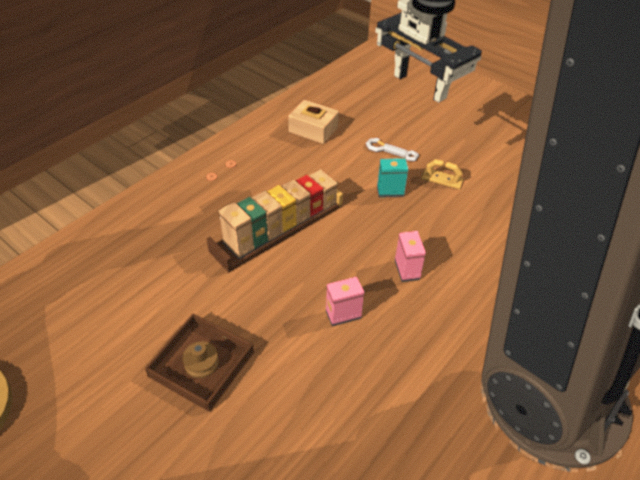

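```bash
python3 - <<'E'
from h import *
for fn,L in [("w17",[("c1",(325,60),.071),("c2",(320,100),.076),("c3",(320,145),.081),("c4",(320,185),.086),("c5",(320,225),.091),("c6",(320,260),.096),("c7",(320,293),.101),("brass",(338,50),.045)]),
             ("w16",[("c5",(300,140),.091),("c6",(300,190),.096),("c7",(300,240),.101)])]:
    z=np.load("/tmp/"+fn+".npz");P=z["P"];im=z["im"]
    for n,s,h in L:
        p=blob(P,im,s,h,.0022 if n!="brass" else .006,60); e=p[:,:2]@EY*1000; x=p[:,:2]@EX*1000
        print(fn,n,"EY",np.percentile(e,[1,50,99]).round(1),"EX",np.percentile(x,[1,99]).round(1),"z",(np.percentile(p[:,2],[5,50,95])*1000).round(1),len(p))
z=np.load("/tmp/t17.npz");P=z["P"];im=z["im"]
r=rect(blob(P,im,(271,184),.101,.0022));print(r,rk(r[0]))
r=rect(blob(P,im,(180,262),.0265,.002));print("disc",r); r=rect(blob(P,im,(171,255),.051,.003));print("hub",r)
E
```

```text
w17 c1 EY [-12.9   4.2  22.2] EX [576.9 631.3] z [69.2 70.4 71.7] 2681
w17 c2 EY [23.5 40.4 58.6] EX [578.1 632.5] z [74.2 75.4 76.7] 2525
w17 c3 EY [59.4 76.3 94.6] EX [577.9 632.6] z [79.2 80.4 81.7] 2361
w17 c4 EY [ 94.9 112.5 130.8] EX [578.5 633. ] z [84.3 85.4 86.7] 2277
w17 c5 EY [130.8 148.3 166.9] EX [578.  632.4] z [89.3 90.4 91.7] 2175
w17 c6 EY [166.8 184.6 203.1] EX [578.8 633.4] z [94.3 95.5 96.7] 2047
w17 c7 EY [202.7 219.2 236.9] EX [579.1 633.6] z [ 99.3 100.4 101.5] 1797
w17 brass EY [-23.1 -20.6 -14.6] EX [568.9 628.1] z [39.1 39.7 40.8] 205
w16 c5 EY [131.  148.2 166.9] EX [581.3 632.4] z [89.3 90.4 91.6] 4606
w16 c6 EY [166.9 184.5 202.9] EX [580.7 633.3] z [94.4 95.5 96.6] 4414
w16 c7 EY [202.9 219.8 237.8] EX [580.2 633.6] z [ 99.4 100.4 101.5] 3959
(array([633.9, 115.5]), array([56.3, 36.1]), -9.3, 100.6, 349) [605.  221.7]
disc (array([490.3, 343.6]), array([55.3, 54.9]), 88.2, 26.7, 267)
hub (array([490.8, 343.8]), array([25.1, 22.5]), 89.7, 50.4, 94)
```

```bash
python3 -c "
from station import arm
print(arm.job_done())"
```

```text
the job is handed in; nothing more can be done
None
```

The job is done and handed in at about 47 s, well inside the 210 s limit. No verdict was reported.

**What I did:** I lifted the sheave out of the rack by its hub and set it down in the tray. Then I slid case7, case5 and case3 along in turn to open gaps, and filed the green, yellow and red cases into them. All three painted cases were there. Last, I gripped case7 and pushed the row against the brass stop until the force rose to 24 N, then let go and moved the arm clear.

**Last checks:**
- **Row order:** from the brass stop it runs case1, red, case3, yellow, case5, green, case7.
- **Gaps:** centres are 36 mm apart to within about 1 mm, so there are no measurable gaps. Case1's face is within about 1 mm of the stop.
- **Upright:** every lid is level and within 1 mm of its expected height above the rack floor.
- **Sheave:** it lies flat in the middle of the tray, with disc and hub at the right heights.
- **Left alone:** in the last side view the snap hook, the fairlead and the look-alikes appear unmoved. I judged that by eye rather than measuring it.

**Disagreements:** the top and wrist cameras differed by 1–2 mm, which is within their calibration. In the last top view the arm hid the brass end of the row, so that end was checked only in the wrist and side views. No check failed.

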